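Shim the short foot of a rocking parcel scale

TASK

The parcel scale rocks because the foot at its near left corner is too short. Slide the flat packer under that foot, then slide the tapered shim thin end first, lying flat on the packer, under the foot until it just bites and takes up all the play, without wedging it tight or jacking the corner up. With both shims let go, press the scale down at that corner with about 10 N to prove that it no longer rocks, and leave the shims in place and everything else undisturbed.

Things in the scene. Friction and masses are not known exactly. Their poses are not given: they have to be found in the camera images.
- scale: Low square parcel scale, grey with a steel platter, 180 x 180 mm, 2 to 3 kg, loose. Origin at bench level under its centre; z up, -x its front (black display pod on the -y half, 20 mm out), +y its left side. Housing underside 26 mm, platter top 54 mm above the bench. Domed feet, 24 mm diameter, at (+-72, +-72) mm; three stand on the bench, the one at (-72, +72) is too short.
- scale_corner (a point): Point on the platter top straight above the short foot's axis, 53.4 to 54 mm above the bench when level, 18 mm in from the front and left edges; where to press. The foot hangs 8.5 to 14 mm above the bench, differing each time and not measured: feel it. About 5 N here tips the scale onto the gap; over about 10 N upward on the foot jacks the corner up.
- packer: Flat packer, black plastic: plate 60 x 60 x 5 mm with a 30 mm wide tail towards -x (to x = -66 mm) that carries an upright grip. Origin on the underside at the square's centre, which belongs under the short foot; +x points away from the grip. Slides in freely from the scale's front, x along the scale's x; that keeps the scale's left side free for the tapered shim.
- packer_grip (a point): Middle of the top of the packer's grip, 46 mm above its underside, at x = -51 mm. The grip is an upright bar 24 mm along x, 12 mm across y, standing on the 5 mm plate; grasp it across y.
- wedge: Tapered shim, black plastic, 120 x 32 mm, 50 g. Origin on the underside at the middle of the thin edge, which leads towards +x. 2 mm thick at x = 0, rising evenly to 10 mm at x = -64 mm, then 10 mm to x = -120 mm. Goes on the packer (underside 5 mm above the bench) from the scale's left, +x along the scale's -y.
- wedge_grip (a point): Middle of the top of the tapered shim's grip, 48 mm above its underside, at x = -104 mm: an upright bar 24 mm along x, 12 mm across y, on the thick end; grasp across y. Kept down on the packer the shim meets the foot with the foot's axis 13 to 55 mm behind the thin edge; drag then grows about 1 N per mm. It is snug when the drag has grown by 3 to 5 N; past 7 N it strains the scale.
- tape_measure: Yellow and black tape measure, 41 x 83 x 62 mm, to the right of the scale; leave alone. Origin centre of the underside.
- glue_stick: Orange-capped glue stick, standing, 27 mm diameter, 92 mm high, to the left of the scale; leave alone. Origin centre of the underside.
- electrical_tape: Roll of black electrical tape lying flat, 62 mm diameter, 19 mm high, in front of the scale; leave alone. Origin centre of the underside.
There are look-alikes about, which are no part of the job. Leave any purple look-alike of the packer alone.

How it is judged:
On the way, in this order (a step that is already met when the one before it is completed fails the run):
1. the packer lies flat under the short foot, foot axis within 18 mm of the square's centre each way, and is let go (x of scale_corner in the frame of packer between -0.018 and 0.018 m and y of scale_corner in the frame of packer between -0.018 and 0.018 m and height (world z) of packer below 0.003 m and angle between packer's own z axis and vertical below 0.05 rad and contact force between the fingers and packer below 0.2 N), for 0.2 s.
2. the tapered shim lies on the packer and bites on the foot (1.5 to 7.5 N) with shim and scale untouched (x of scale_corner in the frame of packer between -0.025 and 0.025 m and y of scale_corner in the frame of packer between -0.025 and 0.025 m and height (world z) of packer below 0.003 m and angle between each of packer, wedge's own z axis and vertical below 0.05 rad and x of scale_corner in the frame of wedge between -0.064 and -0.008 m and y of scale_corner in the frame of wedge between -0.012 and 0.012 m and height (world z) of wedge between 0.003 and 0.007 m and contact force between scale and wedge between 1.5 and 7.5 N and contact force between the fingers and wedge below 0.2 N and contact force between the fingers and scale below 0.2 N), for 0.2 s.
3. the fingers press the corner down with more than 6 N, within 40 mm of the marked point, touching no shim, and it stays 51.5 to 54.6 mm above the bench (height (world z) of scale_corner between 0.0515 and 0.0546 m and angle between scale's own z axis and vertical below 0.012 rad and contact force between the fingers and scale above 6 N and horizontal distance between the grasp point and scale_corner below 0.04 m and contact force between the fingers and wedge below 0.2 N and contact force between the fingers and packer below 0.2 N), for 0.2 s.
At the end, for the whole second after the job is handed in: Packer flat on the bench, foot axis within 25 mm of its square's centre each way; tapered shim flat on the packer, its slope under the foot (within 12 mm sideways), loaded by the foot with 1 to 7.5 N; corner point 51.5 to 54.6 mm above the bench; all at rest (x of scale_corner in the frame of packer between -0.025 and 0.025 m and y of scale_corner in the frame of packer between -0.025 and 0.025 m and height (world z) of packer below 0.003 m and angle between each of packer, wedge's own z axis and vertical below 0.05 rad and x of scale_corner in the frame of wedge between -0.064 and -0.008 m and y of scale_corner in the frame of wedge between -0.012 and 0.012 m and height (world z) of wedge between 0.003 and 0.007 m and height (world z) of scale_corner between 0.0515 and 0.0546 m and angle between scale's own z axis and vertical below 0.012 rad and contact force between scale and wedge between 1 and 7.5 N and contact force between wedge and packer above 1 N and linear speed of each of scale, packer, wedge below 0.01 m/s); the robot touches nothing.
It fails at once if the corner is jacked up by about 2 mm, to more than 55.6 mm above the bench (height (world z) of scale_corner above 0.0556 m).
It fails at once if the robot presses on the scale with more than 30 N (contact force between any of the arm, the fingers and scale above 30 N).
It fails at once if the tapered shim is forced on the scale with more than 30 N (contact force between scale and wedge above 30 N).
It fails at once if the scale is shoved more than 25 mm (distance of scale from where it was at the start of the episode above 0.025 m).
It fails at once if the tape measure, glue stick or tape roll is moved more than 25 mm (distance of any of tape_measure, glue_stick, electrical_tape from where it was at the start of the episode above 0.025 m).
It also fails if it takes over 70 s, if anything falls off the work surface, if the arm or the gripper's body presses on something with over 40 N, if the wrist force passes 120 N, or if a joint passes its speed limit or range.

ROBOT

A 7-joint arm with a two-finger parallel gripper is mounted at the origin on a cart in front of the work surface, level with it; the furniture and walls round the work are solid. World frame = base frame: x ahead of the robot, y to its left, z up, the work surface at z = 0. Lengths are in m, angles in rad, forces in N, time in s.
With the tool pointing down it reaches from about 0.4 to 0.85 m from the base axis. Payload 10.4 kg.
Tool frame: the origin (TCP) lies at the very end of the fingers, on their centre line; the grasp point (between the pads) lies 19 mm behind it; z points along the fingers, y is the line along which they close (so a half turn about z gives the same grasp; the last joint's range is limited). The gripper opens to 87 mm and grips with 3 to 60 N. Pads are 19 mm wide; open, the fingers measure 117 mm over their backs; the gripper's body (75 mm by 190 mm) begins 51 mm behind the grasp point.
Start: joints at [-1.224, 0.332, -0.065, 1.46, 0.022, 1.35, -0.088], TCP at [0.226, 0.583, 0.223] pointing down, gripper open.
Joint ranges: [-2.6, 2.6], [-0.5, 2.12], [-1.47, 1.34], [0.16, 2.42], [-1.27, 4.41], [0.06, 2.06], [-2.6, 2.6]. Speed limits (rad/s): [2.22, 2.22, 2.79, 2.79, 3.14, 3.14, 3.14].

INTERFACE

Orientations are given as a unit quaternion [x, y, z, w].
In Python, from bench import r gives the robot as it stands.
- The arm moves only by the shell command python3 -m crank 'ROWS' [FORCE]. ROWS is JSON, a list that holds one entry, the list of rows, each a list of 5 numbers: the shift along the tool's x, y, z in mm, then the turn about the tool's z in degrees, then the opening, from -1 (shut) to 1 (fully open). A call has 1 to 20 rows; each row is the pose to reach, as a shift and turn from the pose commanded when the call began, along the tool's axes at that moment; what a row does not reach only later rows make up. A row lasts 1/10 s, in which the tool goes at most 50 mm and 8.59 degrees, less where a joint would pass 70% of its speed; a pose out of reach is approached as far as the arm can. A call with a gripper value outside its range is refused whole. The fingers move at their own pace and stop on an object; FORCE is the grip in N (left out, the last holds). Time passes only in rows, so rows that repeat a pose let the fingers close. It gives the time, the measured TCP pose, the force, the opening and the grip force at its end, in the units of the state.
- r.read_state(): the state, without advancing time (a new reading comes with each control period).
- r.camera(name): name is "side" or "top"; returns a dict with "image" (480x640x3 uint8, red, green, blue), "vfov" (degrees; the focal length in pixels is half the picture's height over the tangent of half this angle, whatever the lens; pixels are square), "cx", "cy" (the principal point, pixels), "k1" (the pictures are not rectified: a ray, as slopes to the right and down, at radius r is drawn at 1 + k1 r^2 times it, then the intrinsics apply), "eye" and "attitude" of the camera in the world. Camera axes: x right, y down, z forward; pixel columns grow to the right and rows downward; lengths in m; the calibration is good to about 2 mm. A picture is of the moment at which its call begins. There is no depth.
- r.close_job(): hands the job in; it is judged then, once.
The state is a dict: "time": time; "joint_positions": joint angles; "joint_vel": joint speeds; "joint_torque": joint torques, N m; "ee_pos": TCP position; "eef_rot": TCP orientation; "ft_force": force on the tool from outside, world axes, zero at the start; "torque": the same for the moment, N m; "width": finger opening in m; "grip_force": force on a finger pad.
Only numpy, scipy, OpenCV 4.12 (cv2) and the standard library are available. Lean on these libraries where they do the work, as an engineer would, in place of code of your own. Each camera call takes 0.05 s, during which the arm holds its last target. There are 200 camera calls.

## Working session

There is one attempt and no reset: what is moved stays moved. The work goes in short steps, Python scripts to look and compute and a shell command to move; the robot and the scene stay as the last step left them, time stands still between calls to the robot, and variables do not carry over. Pictures are saved under pics/ and viewed, at most 10 in all, crops included, and the job is handed in when it is done.

```bash
ls; mkdir -p pics; python3 - <<'E'
from bench import r
import cv2
for n in("top","side"):
    c=r.camera(n);cv2.imwrite(f"pics/{n}0.png",c["image"][:,:,::-1]);print({k:v for k,v in c.items() if k!="image"})
s=r.read_state();print(s)
E
```

```text
pics
{'vfov': 54.460725814077016, 'cx': 324.36041759288275, 'cy': 237.9624507794278, 'k1': -0.060090928477185224, 'eye': array([0.38694775, 0.03891086, 1.052728  ]), 'attitude': array([-0.6986878 ,  0.7120609 , -0.04956256,  0.04845798])}
{'vfov': 54.58608940145533, 'cx': 322.0578979784039, 'cy': 242.1126782293312, 'k1': -0.09394087817663349, 'eye': array([0.55831776, 0.92789978, 0.65098205]), 'attitude': array([ 0.02700813,  0.87583019, -0.48178762, -0.00852768])}
{'time': 0.1, 'joint_positions': array([-1.22363509,  0.33279574, -0.06474686,  1.46085394,  0.02160202,
        1.34990141, -0.08848339]), 'joint_vel': array([ 2.07509379e-04, -1.07383372e-03, -5.93075189e-04, -6.50341000e-04,
       -1.07387153e-03,  1.48201307e-05,  1.19733501e-04]), 'joint_torque': array([ 9.05863271e-04, -6.24536419e+01,  2.45337031e-02, -3.90725720e+01,
       -6.14033779e-02,  3.65001080e-02,  7.78067283e-05]), 'ee_pos': array([0.22572279, 0.58244365, 0.22184331]), 'eef_rot': array([ 1.83789588e-01,  9.82965406e-01, -6.24247184e-04, -9.43300972e-05]), 'ft_force': array([-0.28088978, -0.73283933, -0.24460286]), 'torque': array([ 0.03629217,  0.01610806, -0.05054208]), 'grip_force': 0.0, 'width': 0.0871529484557522}
```

View pics/top0.png

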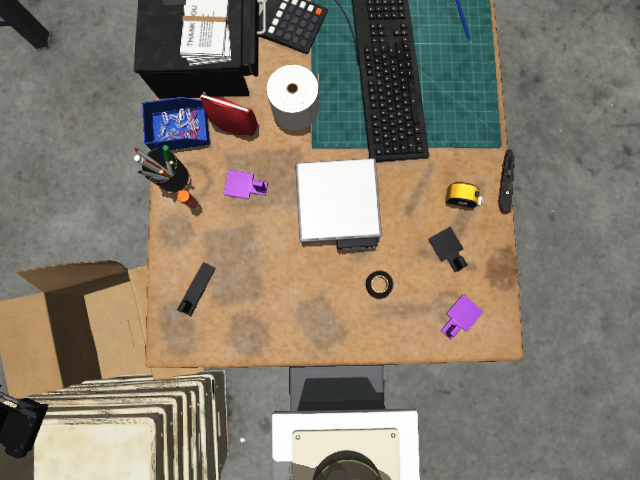

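View pics/side0.png

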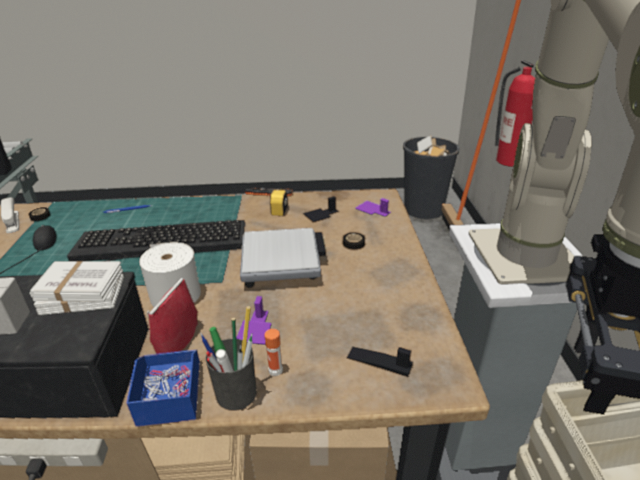

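Top view: the candidates are the black packer (447,245) with its grip at (460,264), purple look-alikes at (240,184) and (463,315) that I leave alone, and a utility knife at (507,180) that is no packer. The wedge is at (197,289) with its grip at (186,306). The scale is at (339,200), its pod at (358,243) and the short foot's corner near (303,238). The side view shows the same layout. I choose the black packer and will check it in a crop.

```bash
cat > h.py <<'E'
import numpy as np,cv2
from scipy.spatial.transform import Rotation as R
from bench import r
def K(c):
    f=240/np.tan(np.radians(c["vfov"]/2));return np.array([[f,0,c["cx"]],[0,f,c["cy"]],[0,0,1]]),np.array([c["k1"],0,0,0])
def w(c,u,v,z):
    k,d=K(c);p=cv2.undistortPoints(np.array([[[u,v]]],float),k,d)[0,0]
    q=R.from_quat(c["attitude"]).apply([p[0],p[1],1]);e=np.array(c["eye"]);return e+q*(z-e[2])/q[2]
def px(c,P):
    k,d=K(c);M=R.from_quat(c["attitude"]).inv();return cv2.projectPoints(M.apply(np.atleast_2d(P)-c["eye"]),np.zeros(3),np.zeros(3),k,d)[0][:,0]
def crop(im,u,v,wd,h,s): return cv2.resize(im[v:v+h,u:u+wd],None,fx=s,fy=s,interpolation=cv2.INTER_CUBIC)
E
python3 - <<'E'
from h import *
im=cv2.imread("pics/top0.png")
L=np.vstack([crop(im,290,155,100,95,4),crop(im,150,262,100,55,4)])
Rr=np.zeros_like(L);Rr[:400]=crop(im,425,225,50,50,8)
cv2.imwrite("pics/c1.png",np.hstack([L,Rr]))
E
```

```text
(no output)
```

View pics/c1.png

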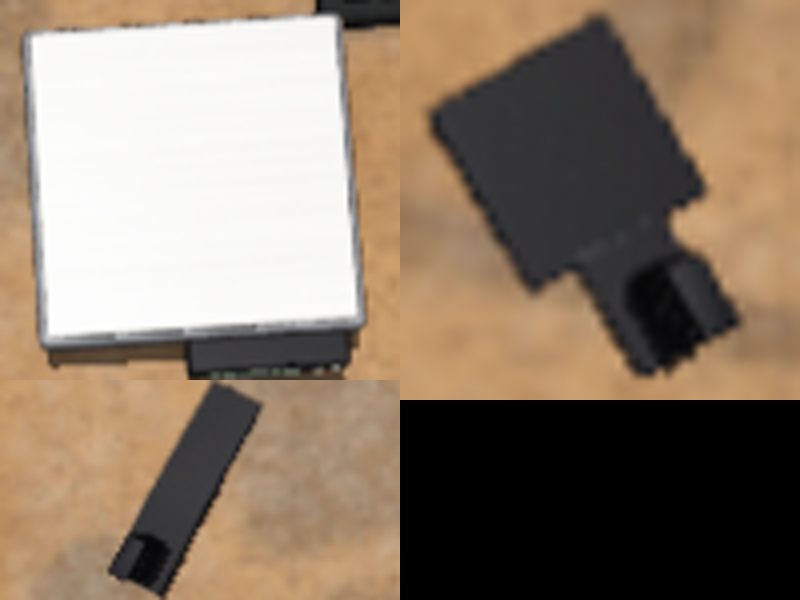

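The crop confirms the black packer: a square plate with a tail and a grip. It also shows the scale's four platter corners and the wedge. Next I turn these corners into poses.

```bash
cat > m.py <<'E'
from h import *
c=r.camera("top")
def f(x,y,u0,v0,s,z): return w(c,u0+(x+.5)/s-.5,v0+(y+.5)/s-.5,z)[:2]
S=np.array([f(x,y,290,155,4,.053) for x,y in((24,32),(340,14),(365,325),(42,345))])
P=np.array([f(x,y,425,225,8,.005) for x,y in((203,12),(32,110),(135,293),(305,190))])
T=np.array([f(x,y,425,225,8,.005) for x,y in((240,375),(340,322))])
W=np.array([f(x,y,150,262,4,z) for x,y,z in((215,2,.002),(262,25,.002),(165,218,.01),(108,193,.01))])
n=np.linalg.norm;deg=lambda v:np.degrees(np.arctan2(v[1],v[0]))
for A in(S,P,W):print(A.mean(0).round(4),[round(n(A[i]-A[i-1])*1e3,1) for i in range(4)])
xs=(S[0]-S[3])+(S[1]-S[2]);xs/=n(xs);ys=np.array([-xs[1],xs[0]]);cs=S.mean(0)
print("scale yaw",deg(xs),"y-edge yaw",deg((S[0]-S[1])+(S[3]-S[2]))-90,"corner",cs-.072*xs+.072*ys)
xp=P[:2].mean(0)-P[2:].mean(0);xp/=n(xp);print("packer yaw",deg(xp),"tail",n(P.mean(0)-T.mean(0)),"grip",P.mean(0)-.051*xp, "tailyaw",deg(P.mean(0)-T.mean(0)))
xw=W[:2].mean(0)-W[2:].mean(0);xw/=n(xw);print("wedge yaw",deg(xw),"thin",W[:2].mean(0),"grip",W[:2].mean(0)-.104*xw, W[2:].mean(0)+.016*xw)
for nme,p in(("etape",(379,284,.019)),("glue",(188,200,.02)),("purpleL",(240,184,.005)),("purpgrip",(260,187,.046))):print(nme,w(c,*p)[:2].round(3))
s=r.read_state();print(s["time"],s["ee_pos"],R.from_quat(s["eef_rot"]).as_matrix().round(3))
E
python3 m.py
```

```text
[0.6125 0.0049] [np.float64(175.5), np.float64(175.8), np.float64(175.0), np.float64(175.3)]
[ 0.5155 -0.2397] [np.float64(58.1), np.float64(57.5), np.float64(59.1), np.float64(57.7)]
[0.4234 0.3247] [np.float64(120.5), np.float64(30.2), np.float64(118.7), np.float64(35.2)]
scale yaw 2.527632272552539 y-edge yaw 2.407396280315467 corner [0.53738005 0.07361091]
packer yaw 26.936410039527964 tail 0.0650443980226824 grip [ 0.46999873 -0.26282175] tailyaw 28.96894406622037
wedge yaw -26.79965802032921 thin [0.47675784 0.29775366] grip [0.38392863 0.34464437] [0.38432013 0.34444661]
etape [ 0.426 -0.083]
glue [0.624 0.344]
purpleL [0.663 0.228]
purpgrip [0.644 0.177]
0.15 [0.22578987 0.5824718  0.22194867] [[-0.932  0.361 -0.   ]
 [ 0.361  0.932 -0.001]
 [-0.    -0.001 -1.   ]]
```

```bash
cat > p.py <<'E'
# usage: p.py "x,y,z,yawY" ... -> shifts (mm, tool axes) and turn for each from the current pose
from h import *
import sys
s=r.read_state();M=R.from_quat(s["eef_rot"]).as_matrix();y0=np.degrees(np.arctan2(M[1,1],M[0,1]))
print("t",round(s["time"],2),"pos",s["ee_pos"].round(4),"yaw",round(y0,2),"F",s["ft_force"].round(2),"w",round(s["width"],4),"tilt",M[:2,2].round(4))
for a in sys.argv[1:]:
    x,y,z,q=map(float,a.split(","));d=M.T@(np.array([x,y,z])-s["ee_pos"])*1e3
    print(a,d.round(1),round((y0-q+90)%180-90,1))
E
python3 p.py 0.45,0.15,0.2,117.5 0.47,-0.263,0.15,117.5 0.47,-0.263,0.012,117.5
```

```text
t 0.15 pos [0.2258 0.5825 0.2219] yaw 68.81 F [0.6  0.13 0.31] w 0.0867 tilt [-0.0004 -0.001 ]
0.45,0.15,0.2,117.5 [-365.4 -322.2   22.3] -48.7
0.47,-0.263,0.15,117.5 [-533.3 -700.    72.7] -48.7
0.47,-0.263,0.012,117.5 [-533.3 -699.8  210.7] -48.7
```

```bash
python3 -m crank '[[[-365,-322,22,-30,1],[-365,-322,22,-30,1],[-365,-322,22,-40,1],[-365,-322,22,-49,1],[-365,-322,22,-49,1],[-365,-322,22,-49,1],[-365,-322,22,-49,1],[-365,-322,22,-49,1],[-365,-322,22,-49,1],[-365,-322,22,-49,1],[-533,-700,73,-49,1],[-533,-700,73,-49,1],[-533,-700,73,-49,1],[-533,-700,73,-49,1],[-533,-700,73,-49,1],[-533,-700,73,-49,1],[-533,-700,73,-49,1],[-533,-700,73,-49,1],[-533,-700,73,-49,1],[-533,-700,73,-49,1]]]' 20
python3 p.py 0.47,-0.263,0.06,117.5 0.47,-0.263,0.012,117.5
python3 - <<'E'
from h import *
c=r.camera("top");im=c["image"][:,:,::-1]
s=r.read_state();print(px(c,[s["ee_pos"],[.47,-.263,.046]]))
cv2.imwrite("pics/a.png",crop(im,380,170,130,120,5))
E
```

```text
time: 2.15
ee_pos: [0.4686, -0.2657, 0.1489]
eef_rot: [-0.238, 0.971, -0.0, -0.001]
ft_force: [-0.0, 0.0, -0.3]
width: 0.087
grip_force: 0.0
t 2.15 pos [ 0.4686 -0.2657  0.1489] yaw 117.53 F [-0.02  0.05 -0.28] w 0.087 tilt [-0.0014 -0.0011]
0.47,-0.263,0.06,117.5 [-2.6  1.7 88.9] 0.0
0.47,-0.263,0.012,117.5 [ -2.7   1.8 136.9] 0.0
[[477.85384775 257.29975986]
 [462.22844205 261.54687903]]
```

View pics/a.png

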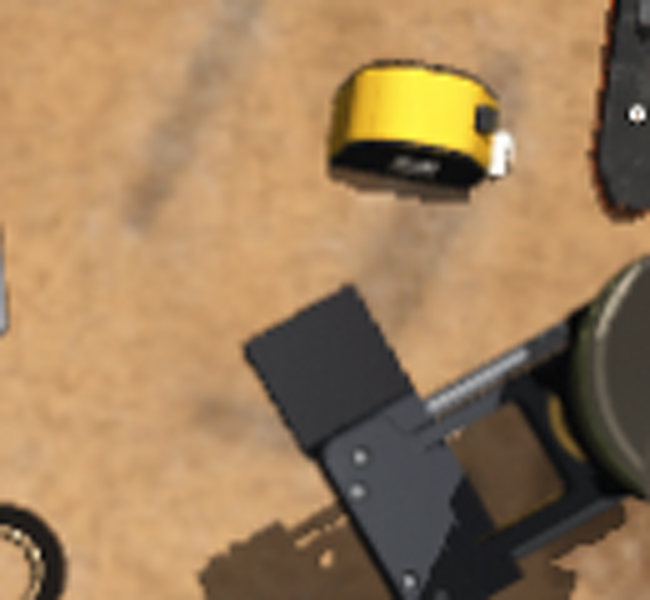

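The gripper hangs over the packer, with its plate in view around crop (330,370). The tape measure is clear. The projected grip top at (462,261) matches the earlier crop, so I descend.

```bash
python3 -m crank '[[[-2,2,50,0,1],[-2,2,90,0,1],[-2,2,115,0,1],[-2,2,130,0,1],[-2,2,137,0,1],[-2,2,137,0,1],[-2,2,137,0,-1],[-2,2,137,0,-1],[-2,2,137,0,-1],[-2,2,137,0,-1],[-2,2,137,0,-1],[-2,2,137,0,-1],[-2,2,137,0,-1],[-2,2,137,0,-1]]]' 20
python3 p.py 0.47,-0.263,0.112,117.5 0.42,0.0685,0.112,92.5 0.42,0.0685,0.014,92.5
```

```text
time: 3.6
ee_pos: [0.4707, -0.2598, 0.0125]
eef_rot: [-0.24, 0.971, 0.0, 0.0]
ft_force: [0.2, 0.6, -0.0]
width: 0.0311
grip_force: 0.0
t 3.6 pos [ 0.4707 -0.2598  0.0125] yaw 117.81 F [ 0.17  0.57 -0.04] w 0.0311 tilt [-0.      0.0001]
0.47,-0.263,0.112,117.5 [  2.1  -2.5 -99.5] 0.3
0.42,0.0685,0.112,92.5 [-108.3  314.1  -99.5] 25.3
0.42,0.0685,0.014,92.5 [-108.3  314.1   -1.5] 25.3
```

```bash
python3 -m crank '[[[0,0,0,0,-1],[0,0,0,0,-1],[0,0,0,0,-1],[0,0,0,0,-1],[0,0,0,0,-1],[0,0,0,0,-1]]]' 20
python3 p.py  0.47,-0.263,0.112,117.5 0.42,0.0685,0.112,92.5 0.42,0.0685,0.014,92.5
```

```text
time: 4.2
ee_pos: [0.4707, -0.2599, 0.0125]
eef_rot: [-0.24, 0.971, 0.0, 0.0]
ft_force: [-0.7, -0.0, -0.1]
width: 0.0119
grip_force: 20.0
t 4.2 pos [ 0.4707 -0.2599  0.0125] yaw 117.81 F [-0.71 -0.04 -0.12] w 0.0119 tilt [0.0001 0.0001]
0.47,-0.263,0.112,117.5 [  2.1  -2.5 -99.5] 0.3
0.42,0.0685,0.112,92.5 [-108.3  314.1  -99.5] 25.3
0.42,0.0685,0.014,92.5 [-108.3  314.1   -1.5] 25.3
```

```bash
python3 -m crank '[[[0,0,-40,0,-1],[0,0,-80,0,-1],[-15,45,-100,5,-1],[-30,90,-100,12,-1],[-50,135,-100,18,-1],[-65,180,-100,25,-1],[-80,225,-100,25,-1],[-95,270,-100,25,-1],[-108,300,-100,25,-1],[-108,314,-100,25,-1],[-108,314,-100,25,-1],[-108,314,-60,25,-1],[-108,314,-30,25,-1],[-108,314,-10,25,-1],[-108,314,-10,25,-1],[-108,314,-10,25,-1]]]'
python3 - <<'E'
from h import *
c=r.camera("top");im=c["image"][:,:,::-1]
cv2.imwrite("pics/b.png",crop(im,250,170,130,110,5))
c=r.camera("side");cv2.imwrite("pics/bs.png",crop(c["image"][:,:,::-1],230,200,180,120,4))
E
python3 p.py
```

```text
time: 5.8
ee_pos: [0.42, 0.0676, 0.023]
eef_rot: [-0.024, 1.0, -0.0, -0.0]
ft_force: [1.0, -0.7, 0.1]
width: 0.0121
grip_force: 20.0
t 5.9 pos [0.4208 0.0682 0.0238] yaw 92.78 F [-0.44  0.11  0.53] w 0.012 tilt [0.0019 0.0006]
```

View pics/b.png

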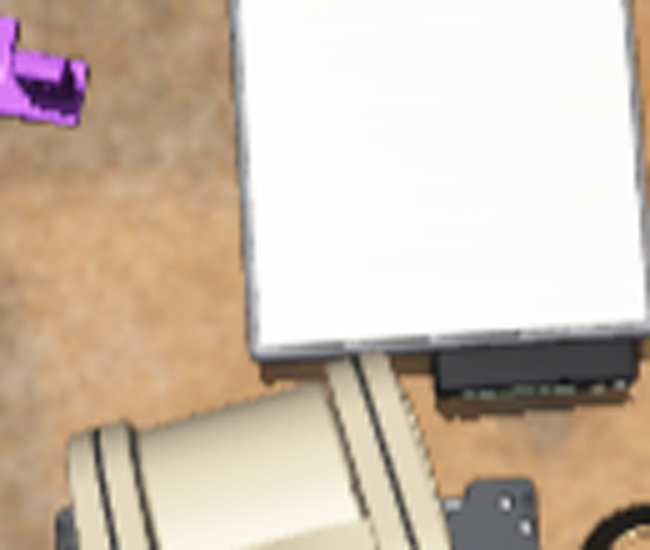

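Gripper and scale front are seen, the corner clear of contact (scale unmoved), but the packer is hidden by the wrist. The grasp geometry (12 mm, known offset) suffices for the slide-in.

```bash
python3 p.py 0.4215,0.0685,0.0135,92.5 0.4884,0.0715,0.0135,92.5  0.4884,0.0715,0.0125,92.5
```

```text
t 5.9 pos [0.4208 0.0682 0.0238] yaw 92.78 F [-0.44  0.11  0.53] w 0.012 tilt [0.0019 0.0006]
0.4215,0.0685,0.0135,92.5 [-0.7  0.3 10.3] 0.3
0.4884,0.0715,0.0135,92.5 [-67.7   0.   10.4] 0.3
0.4884,0.0715,0.0125,92.5 [-67.7   0.   11.4] 0.3
```

```bash
python3 -m crank '[[[0,0,9,0,-1],[0,0,9,0,-1],[-6,0,9,0,-1],[-12,0,9,0,-1],[-18,0,9,0,-1],[-24,0,9,0,-1],[-30,0,9,0,-1],[-36,0,9,0,-1],[-42,0,9,0,-1],[-48,0,9,0,-1],[-54,0,9,0,-1],[-60,0,9,0,-1],[-65,0,9,0,-1],[-68,0,9,0,-1],[-68,0,9,0,-1],[-68,0,9,0,-1]]]'
python3 p.py 0.4884,0.0715,0.0125,92.5
```

```text
time: 7.5
ee_pos: [0.4875, 0.0716, 0.0134]
eef_rot: [-0.025, 1.0, 0.0, -0.0]
ft_force: [-0.5, -0.9, -0.0]
width: 0.0118
grip_force: 20.0
t 7.5 pos [0.4875 0.0716 0.0134] yaw 92.81 F [-0.54 -0.91 -0.02] w 0.0118 tilt [-0.0003  0.    ]
0.4884,0.0715,0.0125,92.5 [-0.9 -0.2  0.9] 0.3
```

```bash
python3 -m crank '[[[-1,0,1,0,-1],[-1,0,1,0,-1],[-1,0,1,0,-0.2],[-1,0,1,0,-0.2],[-1,0,1,0,-0.2],[-1,0,1,0,-0.2],[-1,0,1,0,-0.2],[-1,0,-20,0,-0.2],[-1,0,-60,0,0],[-1,0,-100,0,0.3],[60,0,-130,0,1],[60,60,-130,0,1],[60,110,-130,0,1],[60,160,-130,0,1],[60,160,-130,0,1],[60,160,-130,0,1],[60,160,-130,0,1]]]'
python3 p.py 0.384,0.3445,0.15,63.2 0.384,0.3445,0.015,63.2
python3 - <<'E'
from h import *
c=r.camera("top");a=crop(c["image"][:,:,::-1],260,215,100,60,4)
c=r.camera("side");b=crop(c["image"][:,:,::-1],230,215,100,75,4)
cv2.imwrite("pics/d.png",np.hstack([np.vstack([a,np.zeros((60,400,3),np.uint8)]),b]))
E
```

```text
time: 9.2
ee_pos: [0.42, 0.2274, 0.1433]
eef_rot: [-0.024, 1.0, -0.0, -0.0]
ft_force: [-0.0, -1.0, -0.3]
width: 0.0863
grip_force: 0.0
t 9.2 pos [0.42   0.2274 0.1433] yaw 92.78 F [-0.03 -0.98 -0.27] w 0.0863 tilt [-0.0004 -0.0007]
0.384,0.3445,0.15,63.2 [ 30.3 118.7  -6.8] 29.6
0.384,0.3445,0.015,63.2 [ 30.2 118.8 128.2] 29.6
```

View pics/d.png

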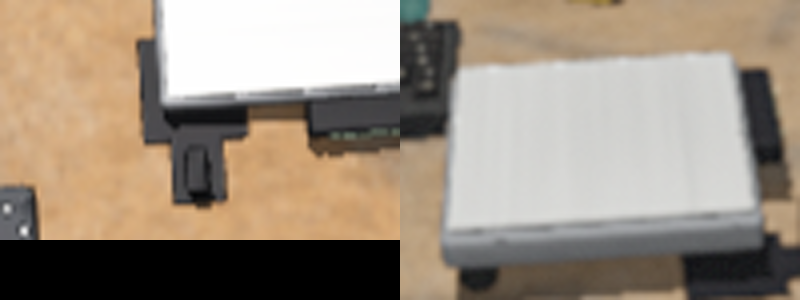

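The packer's plate edges are (138,40), (144,142) and (246,136) in the crop, and it looks square under the near left corner.

```bash
python3 - <<'E'
from h import *
c=r.camera("top")
f=lambda x,y,z:w(c,260+(x+.5)/4-.5,215+(y+.5)/4-.5,z)[:2]
a,b,d=f(138,40,.005),f(144,142,.005),f(246,136,.005)
print(a,b,d,(a+d)/2,np.linalg.norm(a-b),np.linalg.norm(b-d)); print("scale BL",f(163,103,.053),"was", w(c,290+42.5/4-.5,155+345.5/4-.5,.053)[:2])
E
```

```text
[0.5651973  0.10415895] [0.50669352 0.10135126] [0.50901946 0.04365201] [0.53710838 0.07390548] 0.05857111491920647 0.05774610907845308
scale BL [0.5222332  0.08798918] was [0.52115235 0.08854293]
```

```bash
python3 -m crank '[[[15,50,-7,8,1],[30,100,-7,16,1],[30,119,-7,24,1],[30,119,-7,29.6,1],[30,119,-7,29.6,1],[30,119,-7,29.6,1],[30,119,40,29.6,1],[30,119,80,29.6,1],[30,119,110,29.6,1],[30,119,124,29.6,1],[30,119,128,29.6,1],[30,119,128,29.6,1],[30,119,128,29.6,1]]]'
python3 p.py 0.384,0.3445,0.015,63.2
```

```text
time: 10.65
ee_pos: [0.385, 0.3465, 0.0171]
eef_rot: [0.232, 0.973, 0.001, 0.001]
ft_force: [0.2, -0.4, 0.2]
width: 0.0866
grip_force: 0.0
t 10.65 pos [0.385  0.3465 0.0171] yaw 63.22 F [ 0.2  -0.36  0.19] w 0.0866 tilt [0.0018 0.0017]
0.384,0.3445,0.015,63.2 [-0.  -2.3  2.1] 0.0
```

```bash
python3 -m crank '[[[0,-1,1,0,-1],[0,-1,1,0,-1],[0,-1,1,0,-1],[0,-1,1,0,-1],[0,-1,1,0,-1],[0,-1,1,0,-1],[0,-1,1,0,-1],[0,-1,1,0,-1],[0,-1,1,0,-1],[0,-1,1,0,-1],[0,-1,1,0,-1],[0,-1,1,0,-1],[0,-1,1,0,-1],[0,-1,1,0,-1],[0,-1,1,0,-1]]]' 25
python3 p.py 0.384,0.3445,0.1,63.2
```

```text
time: 12.15
ee_pos: [0.3836, 0.345, 0.0146]
eef_rot: [0.232, 0.973, 0.0, -0.0]
ft_force: [0.7, 0.6, 0.2]
width: 0.0117
grip_force: 25.0
t 12.15 pos [0.3836 0.345  0.0146] yaw 63.21 F [0.68 0.63 0.24] w 0.0117 tilt [0.     0.0001]
0.384,0.3445,0.1,63.2 [ -0.6  -0.3 -85.4] 0.0
```

```bash
python3 p.py 0.5311,0.2175,0.10,2.5 0.5311,0.2175,0.0246,2.5
```

```text
t 12.15 pos [0.3836 0.345  0.0146] yaw 63.21 F [0.68 0.63 0.24] w 0.0117 tilt [0.     0.0001]
0.5311,0.2175,0.10,2.5 [-189.1  -47.3  -85.5] 60.7
0.5311,0.2175,0.0246,2.5 [-189.1  -47.3  -10.1] 60.7
```

```bash
python3 -m crank '[[[0,0,-40,0,-1],[0,0,-80,0,-1],[-40,-10,-85,8,-1],[-70,-18,-85,16,-1],[-100,-25,-85,24,-1],[-130,-33,-85,32,-1],[-160,-40,-85,40,-1],[-175,-44,-85,48,-1],[-189,-47,-85,56,-1],[-189,-47,-85,60.7,-1],[-189,-47,-85,60.7,-1],[-189,-47,-85,60.7,-1],[-189,-47,-60,60.7,-1],[-189,-47,-35,60.7,-1],[-189,-47,-18,60.7,-1],[-189,-47,-10,60.7,-1],[-189,-47,-10,60.7,-1],[-189,-47,-10,60.7,-1]]]'
python3 p.py 0.5311,0.2175,0.0206,2.5 0.5323,0.1895,0.0206,2.5 
python3 - <<'E'
from h import *
c=r.camera("top");a=crop(c["image"][:,:,::-1],210,195,133,100,3)
c=r.camera("side");b=crop(c["image"][:,:,::-1],230,215,133,100,3)
cv2.imwrite("pics/e.png",np.hstack([a,b]))
E
```

```text
time: 13.95
ee_pos: [0.5316, 0.2182, 0.0254]
eef_rot: [0.691, 0.723, 0.001, 0.0]
ft_force: [0.4, 0.6, 0.6]
width: 0.0116
grip_force: 25.0
t 13.95 pos [0.5316 0.2182 0.0254] yaw 2.57 F [0.37 0.64 0.63] w 0.0116 tilt [0.0009 0.0006]
0.5311,0.2175,0.0206,2.5 [-0.7 -0.5  4.8] 0.1
0.5323,0.1895,0.0206,2.5 [-28.7  -0.5   4.8] 0.1
```

View pics/e.png

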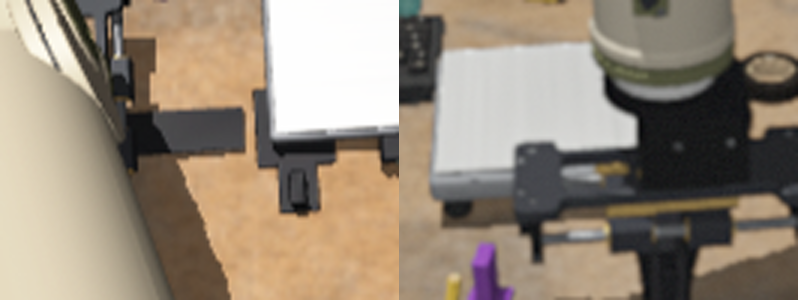

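The wedge's thin edge is at crop (243,129), in line with the packer's centre and ahead of it. Check, then slide over the packer.

```bash
cat > q.py <<'E'
from h import *
import sys
n=int(sys.argv[1]) if len(sys.argv)>1 else 5
F=[];
for i in range(n):
    r.camera("side");s=r.read_state();F.append(s["ft_force"])
F=np.array(F);e=s["ee_pos"];th=np.radians(2.5);yh=np.array([-np.sin(th),np.cos(th)]);xh=np.array([np.cos(th),np.sin(th)]);d=e[:2]-[.5374,.0736]
print("t",round(s["time"],2),"z",round(e[2]*1e3,2),"s",round(104-d@yh*1e3,2),"lat",round(d@xh*1e3,2),"F along y,z",(F[:,:2]@yh).mean().round(2),F[:,2].mean().round(2),"se",(F.std(0)/n**.5).round(2),"grip",s["grip_force"])
E
python3 -c "
from h import *
c=r.camera('top');print(w(c,210+243/3,195+129/3,.0125))"
python3 q.py; python3 -m crank '[[[-7,0,5,0,-1],[-14,0,5,0,-1],[-21,0,5,0,-1],[-28,0,5,0,-1],[-28,0,5,0,-1],[-28,0,5,0,-1]]]'; python3 q.py
```

```text
[0.53351101 0.11103623 0.0125    ]
t 14.35 z 24.86 s -40.46 lat 0.21 F along y,z 0.31 -0.48 se [0.25 0.29 0.1 ] grip 24.999708803370595
time: 14.95
ee_pos: [0.5325, 0.1897, 0.0196]
eef_rot: [0.692, 0.722, 0.0, -0.0]
ft_force: [-0.4, 0.2, -0.3]
width: 0.0115
grip_force: 25.0
t 15.2 z 19.56 s -12.76 lat 0.02 F along y,z -0.1 -0.3 se [0.23 0.3  0.33] grip 24.999599363654852
```

```bash
python3 -m crank '[[[0,0,0.6,0,-1],[-4,0,0.6,0,-1],[-8,0,0.6,0,-1],[-12,0,0.6,0,-1],[-16,0,0.6,0,-1],[-20,0,0.6,0,-1]]]'; python3 q.py 8
```

```text
time: 15.8
ee_pos: [0.5334, 0.1696, 0.0191]
eef_rot: [0.691, 0.722, 0.0, 0.0]
ft_force: [0.6, 3.0, 3.0]
width: 0.0119
grip_force: 25.0
t 16.2 z 18.86 s 7.84 lat -0.03 F along y,z -1.43 2.17 se [0.18 0.34 0.29] grip 25.000309799797833
```

```bash
python3 -m crank '[[[-0.8,0,0,0,-1],[-1.6,0,0,0,-1],[-2.4,0,0,0,-1],[-3.2,0,0,0,-1],[-4,0,0,0,-1]]]'|grep force; python3 q.py 3;python3 -m crank '[[[-0.8,0,0,0,-1],[-1.6,0,0,0,-1],[-2.4,0,0,0,-1],[-3.2,0,0,0,-1],[-4,0,0,0,-1]]]'|grep force; python3 q.py 3; python3 -m crank '[[[-0.8,0,0,0,-1],[-1.6,0,0,0,-1],[-2.4,0,0,0,-1],[-3.2,0,0,0,-1],[-4,0,0,0,-1]]]'|grep force; python3 q.py 3
```

```text
ft_force: [0.3, 1.5, 3.4]
grip_force: 25.0
t 16.85 z 18.97 s 11.7 lat 0.09 F along y,z 1.26 2.93 se [0.1  0.17 0.08] grip 25.000354517251253
ft_force: [-0.4, 1.9, 3.9]
grip_force: 25.0
t 17.5 z 18.95 s 15.8 lat 0.08 F along y,z 1.53 3.22 se [0.23 0.35 0.11] grip 25.00048679765314
ft_force: [0.4, 2.2, 3.4]
grip_force: 25.0
t 18.15 z 18.95 s 19.78 lat 0.08 F along y,z 2.15 4.36 se [0.34 0.13 0.12] grip 25.000500879250467
```

```bash
for i in 1; do python3 -m crank '[[[-0.7,0,0,0,-1],[-1.4,0,0,0,-1],[-2,0,0,0,-1]]]'|grep ft_; python3 q.py 4;python3 -m crank '[[[-0.7,0,0,0,-1],[-1.4,0,0,0,-1],[-2,0,0,0,-1]]]'|grep ft_; python3 q.py 4; done
```

```text
ft_force: [0.7, 2.3, 4.0]
t 18.65 z 18.98 s 21.71 lat 0.1 F along y,z 1.87 3.68 se [0.31 0.28 0.11] grip 25.000678757205606
ft_force: [1.0, 3.2, 5.0]
t 19.15 z 18.93 s 23.74 lat 0.05 F along y,z 2.01 5.12 se [0.19 0.12 0.22] grip 25.000454764813185
```

```bash
python3 -m crank '[[[-0.7,0,0,0,-1],[-1.4,0,0,0,-1],[-2,0,0,0,-1]]]'|grep ft_; python3 q.py 4;python3 -m crank '[[[-0.7,0,0,0,-1],[-1.4,0,0,0,-1],[-2,0,0,0,-1]]]'|grep ft_; python3 q.py 4
```

```text
ft_force: [0.1, 2.9, 4.1]
t 19.65 z 18.95 s 25.69 lat 0.05 F along y,z 2.71 4.68 se [0.21 0.24 0.27] grip 25.0006549526006
ft_force: [0.6, 2.6, 5.4]
t 20.15 z 18.96 s 27.69 lat 0.08 F along y,z 2.79 4.41 se [0.17 0.06 0.11] grip 25.00075774267316
```

```bash
for i in 1; do python3 -m crank '[[[-0.7,0,-0.2,0,-1],[-1.4,0,-0.2,0,-1],[-2,0,-0.2,0,-1]]]'|grep ft_; python3 q.py 4;python3 -m crank '[[[-0.7,0,0,0,-1],[-1.4,0,0,0,-1],[-2,0,0,0,-1]]]'|grep ft_; python3 q.py 4; python3 -m crank '[[[-0.7,0,0,0,-1],[-1.4,0,0,0,-1],[-2,0,0,0,-1]]]'|grep ft_; python3 q.py 4; done
```

```text
ft_force: [0.2, 2.1, 4.3]
t 20.65 z 19.07 s 29.83 lat -0.02 F along y,z 1.49 4.0 se [0.06 0.23 0.14] grip 25.00044610351324
ft_force: [-0.2, 4.4, 4.9]
t 21.15 z 19.16 s 31.46 lat 0.05 F along y,z 3.43 3.74 se [0.12 0.43 0.09] grip 25.0005622766912
ft_force: [-0.4, 6.1, 3.9]
t 21.65 z 19.23 s 33.22 lat 0.14 F along y,z 4.9 4.24 se [0.11 0.37 0.14] grip 25.00075447373092
```

```bash
python3 -m crank '[[[-0.5,0,0,0,-1],[-1,0,0,0,-1]]]'|grep ft_; python3 q.py 6
```

```text
ft_force: [0.0, 6.4, 4.2]
t 22.15 z 19.27 s 33.87 lat 0.14 F along y,z 6.14 4.26 se [0.15 0.08 0.11] grip 25.00050702597946
```

```bash
python3 -m crank '[[[0,0,-0.2,0,-0.2],[0,0,-0.2,0,-0.2],[0,0,-0.2,0,-0.2],[0,0,-0.2,0,-0.2],[0,0,-0.2,0,-0.2],[0,0,-0.2,0,-0.2],[0,0,-20,0,-0.2],[0,0,-60,0,-0.2],[0,0,-90,0,-0.2],[0,0,-90,0,-1],[0,0,-90,0,-1],[0,0,-90,0,-1]]]'
python3 q.py 3; python3 p.py 0.5374,0.0736,0.085,2.5 0.5374,0.0736,0.057,2.5
python3 - <<'E'
from h import *
c=r.camera("top");a=crop(c["image"][:,:,::-1],210,195,133,100,3)
c=r.camera("side");b=crop(c["image"][:,:,::-1],230,215,133,100,3)
cv2.imwrite("pics/f.png",np.hstack([a,b]))
E
```

```text
time: 23.35
ee_pos: [0.5337, 0.1427, 0.108]
eef_rot: [0.691, 0.722, -0.001, -0.0]
ft_force: [-0.1, 0.1, -0.2]
width: 0.0184
grip_force: 0.0
t 23.5 z 108.01 s 34.84 lat -0.61 F along y,z 0.3 0.07 se [0.06 0.04 0.21] grip 0.0
t 23.5 pos [0.5338 0.1427 0.108 ] yaw 2.51 F [-0.1   0.4   0.49] w 0.0066 tilt [-0.0018 -0.0007]
0.5374,0.0736,0.085,2.5 [-69.1   0.6  23. ] 0.0
0.5374,0.0736,0.057,2.5 [-69.1   0.7  51. ] 0.0
```

View pics/f.png

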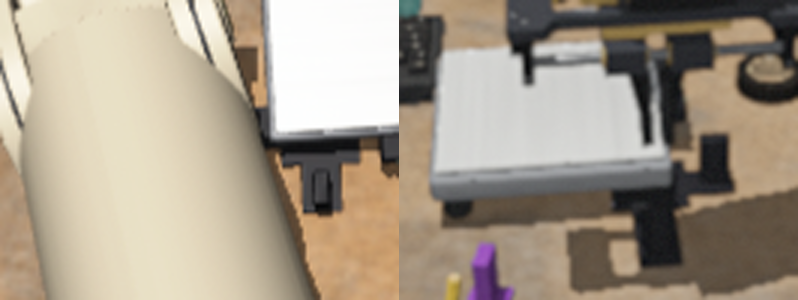

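The wedge sits under the foot with its thick end toward the viewer, side crop (660,230). The packer's grip moved from (300,185) to (322,185), about 16 mm along -y, dragged by the shim; that is inside the 25 mm limit. Now I press the corner.

```bash
python3 -m crank '[[[-35,0,0,0,-1],[-69,0,0,0,-1],[-69,0,20,0,-1],[-69,0,40,0,-1],[-69,0,50,0,-1],[-69,0,50,0,-1],[-69,0,50,0,-1]]]'
python3 q.py 3
python3 - <<'E'
from h import *
c=r.camera("top")
f=lambda x,y:w(c,210+(x+.5)/3-.5,195+(y+.5)/3-.5,.005)[:2]
g=lambda x,y:w(c,210+(x+.5)/3-.5,195+(y+.5)/3-.5,.046)[:2]
print(f(337,165),f(358,163),"grip top",g(300,172),g(322,172))
E
```

```text
time: 24.3
ee_pos: [0.5377, 0.0742, 0.0595]
eef_rot: [0.691, 0.723, 0.0, 0.0]
ft_force: [-0.1, 0.3, 0.4]
width: 0.0004
grip_force: 0.0
t 24.45 z 60.05 s 103.39 lat 0.7 F along y,z 0.18 -0.7 se [0.29 0.15 0.29] grip 0.0
[0.50661232 0.0417172 ] [0.5078288  0.02586587] grip top [0.49733961 0.06846737] [0.49703936 0.05255149]
```

```bash
python3 -m crank '[[[0,0,1.5,0,-1],[0,0,3,0,-1],[0,0,4,0,-1],[0,0,5,0,-1],[0,0,5,0,-1]]]'|egrep 'ft|ee_p'; python3 q.py 3;  python3 -m crank '[[[0,0,0.5,0,-1],[0,0,1,0,-1],[0,0,1,0,-1]]]'|egrep 'ft|ee_p'; python3 q.py 3
```

```text
ee_pos: [0.5374, 0.074, 0.0542]
ft_force: [-1.7, -0.5, 1.6]
t 25.15 z 54.16 s 103.62 lat 0.0 F along y,z 0.22 2.57 se [0.17 0.16 0.22] grip 1.0862541272581439
ee_pos: [0.5375, 0.074, 0.054]
ft_force: [-5.4, -0.3, 11.9]
t 25.6 z 53.95 s 103.56 lat 0.06 F along y,z -0.32 12.23 se [0.15 0.04 0.34] grip 5.846470190444961
```

```bash
python3 -m crank '[[[0,0,0,0,-1],[0,0,0,0,-1],[0,0,0,0,-1],[0,0,-2,0,-1],[0,0,-10,0,-1],[0,0,-50,0,-1],[0,0,-100,0,-1],[30,40,-120,0,-1],[60,40,-140,0,-1],[100,0,-140,0,-1],[150,0,-140,0,-1],[200,0,-140,0,-1],[200,0,-140,0,-1],[200,0,-140,0,-1]]]'
python3 - <<'E'
from h import *
c=r.camera("top");a=crop(c["image"][:,:,::-1],210,190,133,110,3)
c=r.camera("side");b=crop(c["image"][:,:,::-1],230,210,133,110,3)
cv2.imwrite("pics/g.png",np.hstack([a,b]))
E
```

```text
time: 27.0
ee_pos: [0.528, 0.2757, 0.1931]
eef_rot: [0.69, 0.724, -0.0, -0.0]
ft_force: [0.3, -1.6, -1.1]
width: 0.0007
grip_force: 0.0
```

View pics/g.png

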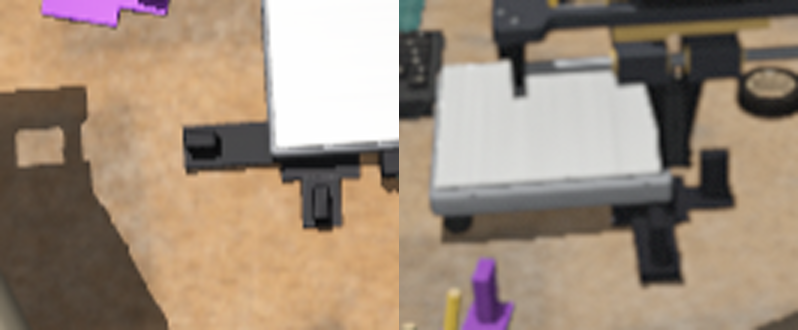

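The wedge is in place at (225,147), flat, with the packer under the corner (grip at (322,200)), and the gripper is clear. I hand the job in.

```bash
python3 -c "
from bench import r
print(r.close_job())"
```

```text
the job is handed in; nothing more can be done
None
```

The job is handed in, verdict not shown: both shims are under the short foot and let go (bite at about 4 N drag growth), the corner held firm under a 12 N press, and the shim dragged the packer about 16–18 mm sideways, inside the 25 mm limit.

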